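Spin-test returned castors and sort them back into stock

TASK

Three returned castors are on the stockroom bench, some running free and some binding: stand the one lying on its side on its plate on the bench, and flick every wheel round by hand, a quarter turn at the least, to feel whether it coasts freely or binds, before its castor goes into a bin. Stand each free-running castor on its plate in the green bin, in the row that already holds its size, and each binding one on its plate in the red bin. Set them down rather than drop them, and leave everything else on the bench and in the bins where it is.

Things in the scene. Friction and masses are not known exactly. Their poses are not given: they have to be found in the camera images.
- castor_a_mid (a point): LARGE fixed castor, 70 mm tall: wheel 50 mm dia., 22 wide; plate 70 x 50 x 3; axle 45 mm from the plate's underside; fork 28 mm over its two flat legs (22 wide), which end 9 mm past the axle; 0.43 kg. Point: its centre, half its height; z from plate to wheel (up when standing on the plate), x rolling direction, y axle. Starts lying on its side
- castor_b_mid (a point): LARGE fixed castor, 70 mm tall: wheel 50 mm dia., 22 wide; plate 70 x 50 x 3; axle 45 mm from the plate's underside; fork 28 mm over its two flat legs (22 wide), which end 9 mm past the axle; 0.43 kg. Point: its centre, half its height; z from plate to wheel (up when standing on the plate), x rolling direction, y axle. Starts standing on its plate
- castor_c_mid (a point): SMALL fixed castor, 56 mm tall: wheel 40 mm dia., 22 wide; plate 58 x 46 x 3; axle 36 mm from the plate's underside; fork 28 mm over its two flat legs (18 wide), which end 7 mm past the axle; 0.34 kg. Point: its centre, half its height; z from plate to wheel (up when standing on the plate), x rolling direction, y axle. Starts standing on its plate
- castor_a: the castor of point castor_a_mid: zinc bracket, black tread, grey hub; origin at the centre of the plate's underside, same axes. It starts on its side on plate edge and wheel rim (z dips 12 degrees below level, y up, wheel centre 16 mm up), so its wheel rubs on the bench. Let go within 30 degrees of plumb with a plate edge on the bench, it drops on to its plate
- castor_b: the castor of point castor_b_mid: zinc bracket, black tread, grey hub; origin at the centre of the plate's underside, same axes. 
- castor_c: the castor of point castor_c_mid: zinc bracket, black tread, grey hub; origin at the centre of the plate's underside, same axes. 
- castor_a_wheel (a joint): angle of castor a's wheel on its axle (rad, unwrapped, starts within 0.3 of 0; + carries the wheel's top to the castor's +x). Flicked at 5 rad/s a free wheel coasts a second or more, a binding one stops at once and takes about 0.7 to 0.9 N at the rim. A yellow paint dab crosses the black tread
- castor_b_wheel (a joint): angle of castor b's wheel on its axle (rad, unwrapped, starts within 0.3 of 0; + carries the wheel's top to the castor's +x). Flicked at 5 rad/s a free wheel coasts a second or more, a binding one stops at once and takes about 0.7 to 0.9 N at the rim. A yellow paint dab crosses the black tread
- castor_c_wheel (a joint): angle of castor c's wheel on its axle (rad, unwrapped, starts within 0.3 of 0; + carries the wheel's top to the castor's +x). Flicked at 5 rad/s a free wheel coasts a second or more, a binding one stops at once and takes about 0.7 to 0.9 N at the rim. A yellow paint dab crosses the black tread
- bin_green: green hopper-front bin for good castors, fixed, 230 (x) x 205 (y) x 75 mm high, walls 3.5, floor 4 mm; front lip (-x) 38 high, sides slope up over the front 78 mm. A grey divider 50 high makes two rows along x, 97 mm wide, centred at y = +50 and -50 mm; which row is for which size shows from the castor in it. Origin: centre of the underside
- bin_red: red hopper-front bin for rejects, fixed, 210 (x) x 130 (y) x 75 mm high, walls 3.5, floor 4 mm, front lip (-x) 38 high, no divider, one old castor at its back. Origin: centre of the underside
- stock_large_mid (a point): good LARGE castor, as castor_a, standing in one row of the green bin, about 55 mm behind (+x) the bin's centre: marks the row of the large ones. Leave it. Point: its centre, half its height; z from plate to wheel (up when standing on the plate), x rolling direction, y axle
- stock_small_mid (a point): good SMALL castor, as castor_c, standing in the other row of the green bin, about 55 mm behind (+x) the bin's centre: marks the row of the small ones. Leave it. Point: its centre, half its height; z from plate to wheel (up when standing on the plate), x rolling direction, y axle
- reject_old_mid (a point): old SMALL castor standing in the red bin, about 53 mm behind (+x) the bin's centre. Leave it. Point: its centre, half its height; z from plate to wheel (up when standing on the plate), x rolling direction, y axle
- thread_tape: roll of thread-seal tape lying flat, white and blue, 49 mm across, 13 mm high; origin under its centre
- grease_jar: round grease jar, yellow label and black cap, 56 mm across, 55 mm high; origin under its centre
- lamp_carton: blue and yellow lamp carton 45 x 45 x 60 mm high; origin under its centre
- spanner: steel spanner 120 mm long lying along its x, under 15 mm high; origin under its middle
- conduit_box: round grey conduit box 84 mm across (100 mm over its spouts), 39 mm high; origin under its centre
- screw_carton: brown carton of screws 70 x 110 x 50 mm high; origin under its centre
Mind the look-alikes: they are no part of the job. Leave any pink look-alike of the part that bears stock_large_mid alone. What is shaped like the castor_c but pink is not meant.

How it is judged:
By the outcome, as a careful person would: the job done as asked, in the order asked, and still so for the second after the job is handed in, with the robot touching nothing.
It also fails if it takes over 72 s, if anything falls off the work surface, if the arm or the gripper's body presses on something with over 40 N, if the wrist force passes 120 N, or if a joint passes its speed limit or range.

ROBOT

A 6-joint arm with a two-finger parallel gripper is mounted at the origin on the work surface. World frame = base frame: x ahead of the robot, y to its left, z up, the work surface at z = 0. Lengths are in mm, angles in rad, forces in N, time in s.
With the tool pointing down it reaches from about 300 to 850 mm from the base axis. Payload 4.2 kg.
Tool frame: the origin (TCP) lies on the mounting face of the last link; the fingertips stand 191 mm ahead of it and the grasp point (between the pads) lies 172 mm ahead of it (r.tip_reach is the z of the fingertips in the tool frame, in mm); z points along the fingers, y is the line along which they close (so a half turn about z gives the same grasp; the last joint's range is limited). The gripper opens to 91 mm and grips with 3 to 60 N. Pads are 32 mm wide; open, the fingers measure 118 mm over their backs; the gripper's body (76 mm by 178 mm) begins 60 mm behind the grasp point.
Start: joints at [-1.159, 0.32, 1.565, -0, 1.257, -0.02], TCP at [240.639, -522.222, 404.776] pointing down, gripper open.
Joint ranges: [-3.11, 3.11], [-0.84, 2.01], [0.21, 2.61], [-1.34, 4.49], [0.05, 2.63], [-2.56, 2.56]. Speed limits (rad/s): [2.57, 2.57, 3.14, 3.14, 3.14, 3.14].

INTERFACE

Orientations are given as a unit quaternion [x, y, z, w].
In Python, from bench import r gives the robot as it stands. The module is installed in compiled form; this text tells all that it offers.
- The arm moves only by the shell command python3 -m creep 'ROWS' [FORCE]. ROWS is JSON, one flat list of numbers, 7 for each row, row after row: the shift along the tool's x, y, z in cm, then the turn, a rotation vector about the tool's x, y, z in rad, then the opening, from 0 (shut) to 1 (fully open). A call has 1 to 10 rows; each row shifts and turns the commanded pose from where the row before left it, along the tool's axes as they then stand; what a row does not reach is not made up. A row lasts 1/12 s, in which the tool goes at most 41.7 mm and 7.16 degrees, less where a joint would pass 70% of its speed; a pose out of reach is approached as far as the arm can. A call with a gripper value outside its range is refused whole. The fingers move at their own pace and stop on an object; FORCE is the grip in N (left out, the last holds). Time passes only in rows, so rows that do not move let the fingers close. It gives the time, the measured TCP pose, the force, the opening and the grip force at its end, in the units of the state.
- r.state(): the state, without advancing time (a new reading comes with each control period).
- r.camera(name): name is "scene" or "top" or "wrist"; returns (picture, depth): 384x512x3 uint8, red, green, blue; 384x512 float32, mm along the optical axis (not along the pixel's ray), 0 where there is no reading.
- r.camera_info(name): a dict with "vfov" (degrees; the focal length in pixels is half the picture's height over the tangent of half this angle, whatever the lens; pixels are square), "cx", "cy" (the principal point, pixels), "dist" ([k1, k2, p1, p2, k3] as OpenCV has them; the pictures are not rectified), "T" (4x4, takes a point from camera to world coordinates); the wrist camera has in their place "T_tool_cam" (4x4, takes a point from camera to tool coordinates, whose origin is the TCP and whose axes are the flange's). Camera axes: x right, y down, z forward; pixel columns grow to the right and rows downward; lengths in mm; the calibration is good to about 2 mm. A picture is of the moment at which its call begins: read the wrist's pose just before it. camera_info takes no time and is no camera call.
- r.close_job(): hands the job in; it is judged then, once.
The state is a dict: "time": time; "qpos": joint angles; "dq": joint speeds; "joint_torque": joint torques, N m; "tcp_pos": TCP position; "orientation": TCP orientation; "force": force on the tool from outside, world axes, zero at the start; "moment": the same for the moment, N m; "gripper_width": opening from 0.0 (shut) to 1.0 (fully open); "gripper_force": force on a finger pad.
Only numpy, scipy, OpenCV 4.12 (cv2) and the standard library are available. Lean on these libraries where they do the work, as an engineer would, in place of code of your own. Each camera call takes 0.05 s, during which the arm holds its last target. There are 200 camera calls.

## Working session

There is one attempt and no reset: what is moved stays moved. The work goes in short steps, Python scripts to look and compute and a shell command to move; the robot and the scene stay as the last step left them, time stands still between calls to the robot, and variables do not carry over. Pictures are saved under pics/ and viewed, at most 10 in all, crops included, and the job is handed in when it is done.

```bash
mkdir -p pics; cat > h.py <<'E'
import numpy as np, cv2
from bench import r
from scipy.spatial.transform import Rotation as R
def cam(name):
    s=r.state(); im,d=r.camera(name); i=r.camera_info(name)
    f=192/np.tan(np.radians(i['vfov'])/2)
    K=np.array([[f,0,i['cx']],[0,f,i['cy']],[0,0,1]])
    if 'T' in i: T=np.array(i['T'])
    else:
        W=np.eye(4);W[:3,:3]=R.from_quat(s['orientation']).as_matrix();W[:3,3]=s['tcp_pos'];T=W@np.array(i['T_tool_cam'])
    return im,d,K,np.array(i['dist'],float),T
def save(n,im): cv2.imwrite('pics/'+n,im[...,::-1])
def pts(c,uv):  # depth points
    im,d,K,D,T=c; uv=np.asarray(uv,float).reshape(-1,2)
    n=cv2.undistortPoints(uv[:,None],K,D)[:,0]
    z=d[uv[:,1].astype(int),uv[:,0].astype(int)]
    return (np.c_[n*z[:,None],z])@T[:3,:3].T+T[:3,3]
def plane(c,uv,h):
    im,d,K,D,T=c; uv=np.asarray(uv,float).reshape(-1,2)
    n=cv2.undistortPoints(uv[:,None],K,D)[:,0]
    v=np.c_[n,np.ones(len(n))]@T[:3,:3].T
    return T[:3,3]+v*((h-T[2,3])/v[:,2:])
def proj(c,P):
    im,d,K,D,T=c; Ti=np.linalg.inv(T)
    return cv2.projectPoints(np.asarray(P,float).reshape(-1,1,3),cv2.Rodrigues(Ti[:3,:3])[0],Ti[:3,3],K,D)[0][:,0]
def cloud(c):
    v,u=np.mgrid[0:384,0:512]; return pts(c,np.c_[u.ravel(),v.ravel()]).reshape(384,512,3)
E
python3 - <<'E'
from h import *
a=cam('top');b=cam('scene')
save('t.png',cv2.resize(a[0],(800,600)));save('s.png',cv2.resize(b[0],(800,600)))
for c in(a,b):print(c[4].round(2).tolist(),c[2][0,0])
np.savez('a.npz',im=a[0],d=a[1]);print(r.state())
E
```

```text
[[-0.01, -0.99, 0.12, 456.04], [-1.0, 0.01, 0.02, -8.49], [-0.02, -0.12, -0.99, 1271.71], [0.0, 0.0, 0.0, 1.0]] 472.10550769962356
[[0.2, 0.79, -0.58, 1368.38], [0.98, -0.15, 0.13, -164.67], [0.02, -0.6, -0.8, 1137.7], [0.0, 0.0, 0.0, 1.0]] 439.9226992458162
{'time': 0.1, 'qpos': array([-1.15897408e+00,  3.20219830e-01,  1.56552845e+00,  5.80219195e-06,
        1.25740659e+00, -1.99718342e-02]), 'dq': array([-0.00134065, -0.0021891 , -0.00376139,  0.00040278, -0.00197173,
       -0.00019245]), 'joint_torque': array([ 2.21284822e-04, -4.13331842e+01, -2.32510257e+01,  7.28228688e-02,
        4.22100874e-02, -5.91236380e-05]), 'tcp_pos': array([ 240.59601111, -522.08390129,  404.0198956 ]), 'orientation': array([ 9.76784514e-01,  2.14222790e-01, -1.49355980e-04, -7.66704839e-04]), 'force': array([ 0.82579073, -0.18445047, -0.45941025]), 'moment': array([ 0.05427141, -0.02619904, -0.00077088]), 'gripper_force': 0.0, 'gripper_width': 1.0014287204406893}
```

View pics/t.png

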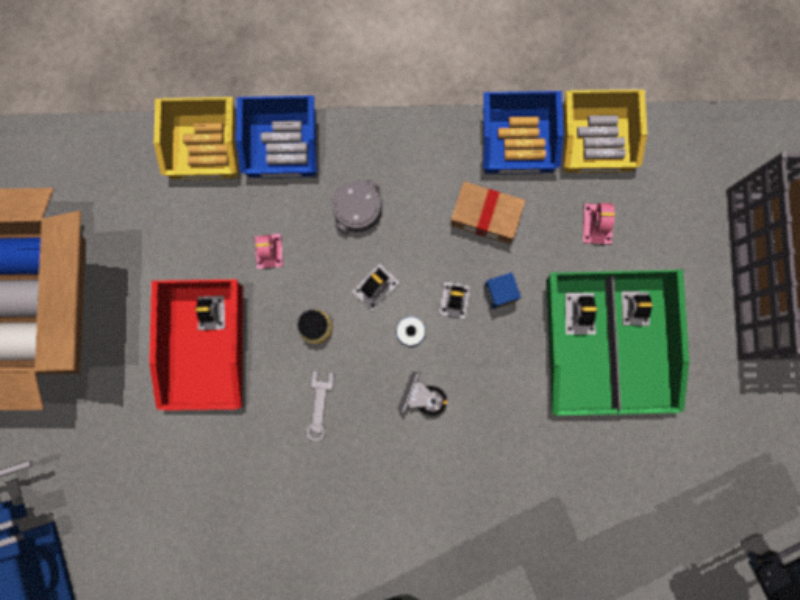

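View pics/s.png

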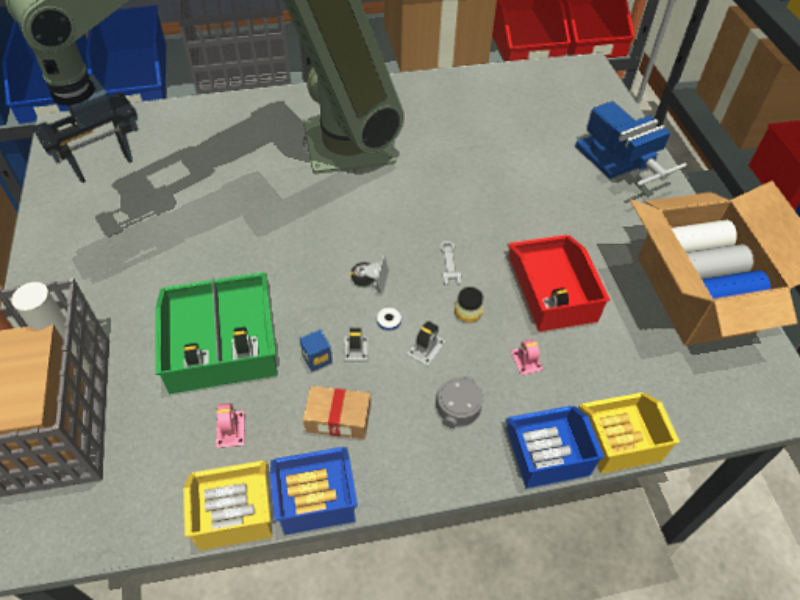

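The top picture (800 px) shows b, large standing, at (375,285); c, small standing, at (455,300); and a, on its side, at (424,397). The look-alikes are the pink ones at (268,250) and (599,222), the stock castors at (582,312) and (637,307), and the old reject at (210,312). I'm choosing the three zinc castors on the open bench. Large stock sits in the left (+y) row.

```bash
python3 - <<'E'
from h import *
a=cam('top');P=cloud(a);k=0.64
def roi(u,v,w): 
    u,v=int(u*k),int(v*k); return P[v-w:v+w,u-w:u+w].reshape(-1,3)
for n,u,v,lo in(('b',375,285,50),('c',455,300,40),('a',424,397,6),('sl',582,312,50),('ss',637,307,40),('rej',210,312,40),('jar',315,327,40),('tape',411,332,6),('spanner',318,405,5),('lamp',503,290,40),('conduit',357,205,25)):
    Q=roi(u,v,26 if n=='spanner' else 16);Q=Q[(Q[:,2]>lo)&(Q[:,2]<120)];m=Q.mean(0);w,V=np.linalg.eigh(np.cov(Q[:,:2].T))
    print(n,len(Q),m.round(1),'ang',np.degrees(np.arctan2(V[1,1],V[0,1])).round(1),'min',Q.min(0).round(),'max',Q.max(0).round())
hsv=cv2.cvtColor(a[0],cv2.COLOR_RGB2HSV)
for n,m in(('green',cv2.inRange(hsv,(45,120,60),(75,255,255))),('red',cv2.inRange(hsv,(0,170,80),(6,255,255)))):
    Q=P[m>0];Q=Q[(Q[:,2]>-5)&(Q[:,2]<90)];print(n,np.percentile(Q,[1,50,99],axis=0).round())
print(np.array(r.camera_info('wrist')['T_tool_cam']).round(2),r.camera_info('wrist')['vfov'])
E
```

```text
b 177 [642.   55.   64.2] ang 133.9 min [622.  33.  50.] max [666.  78.  73.]
c 136 [618.  -81.2  51.9] ang 167.6 min [600. -95.  40.] max [638. -68.  63.]
a 507 [452.3 -24.7  30.7] ang 68.0 min [416. -64.   6.] max [495.  16.  54.]
sl 228 [ 588.8 -288.    68.1] ang 114.1 min [ 551. -309.   50.] max [ 614. -243.   80.]
ss 238 [ 598.4 -375.8   52.4] ang 87.5 min [ 559. -406.   40.] max [ 641. -341.   68.]
rej 217 [600.  321.9  60.6] ang 84.0 min [558. 284.  41.] max [638. 350.  80.]
jar 288 [574.5 158.5  55.1] ang -137.1 min [550. 135.  41.] max [600. 182.  62.]
tape 266 [565.8  -4.5  13.2] ang 137.6 min [528. -29.   6.] max [606.  36.  20.]
spanner 387 [442.3 152.2   7.9] ang 173.3 min [376.  88.   5.] max [511. 224.  15.]
lamp 330 [ 629.  -159.1   59.4] ang 87.3 min [ 603. -186.   40.] max [ 658. -133.   67.]
conduit 795 [781.8  85.4  37.7] ang 148.7 min [741.  44.  25.] max [829. 127.  46.]
green [[ 424. -451.   -1.]
 [ 518. -359.    5.]
 [ 652. -236.   78.]]
red [[ 439. -147.   -1.]
 [ 537.  360.    6.]
 [ 786.  420.   79.]]
[[-0.   -0.96 -0.28 80.08]
 [ 1.   -0.    0.   -1.04]
 [-0.   -0.28  0.96 20.13]
 [ 0.    0.    0.    1.  ]] 63.33403002803468
```

```bash
cat >> h.py <<'E'
def plan(p,n,Rt=None,g='',s=None):
    """constant row that brings the tool from pose s to p (mm), rotation Rt, in n rows"""
    from scipy.linalg import logm,expm
    s=s or r.state(); A=np.eye(4);A[:3,:3]=R.from_quat(s['orientation']).as_matrix();A[:3,3]=s['tcp_pos']
    B=np.eye(4);B[:3,:3]=A[:3,:3] if Rt is None else Rt;B[:3,3]=p
    E=expm(np.real(logm(np.linalg.inv(A)@B))/n); rv=R.from_matrix(E[:3,:3]).as_rotvec()
    print(g,n,'x',(E[:3,3]/10).round(3),rv.round(4),'step',np.linalg.norm(E[:3,3]).round(1),'mm',np.degrees(np.linalg.norm(rv)).round(2),'deg')
def down(yaw): # tool pointing down, tool y (closing line) at yaw deg in world
    c,s=np.cos(np.radians(yaw)),np.sin(np.radians(yaw)); y=np.array([c,s,0]);z=np.array([0,0,-1]);return np.c_[np.cross(y,z),y,z]
E
python3 -m creep '[3.9,-0.69,0,0,0,0,1, 3.9,-0.69,0,0,0,0,1, 3.9,-0.69,0,0,0,0,1, 3.9,-0.69,0,0,0,0,1, 3.9,-0.69,0,0,0,0,1, 3.9,-0.69,0,0,0,0,1, 3.9,-0.69,0,0,0,0,1, 3.9,-0.69,0,0,0,0,1]'
python3 - <<'E'
from h import *
c=cam('wrist');save('w1.png',c[0]);np.savez('w1.npz',im=c[0],d=c[1],K=c[2],D=c[3],T=c[4])
plan([560,-20,404],10,down(0),'mid');print(r.state()['qpos'].round(2))
E
```

```text
time: 0.82
tcp_pos: [502.2, -340.1, 404.5]
orientation: [0.977, 0.214, -0.0, -0.0]
force: [0.5, -0.9, -0.4]
gripper_width: 0.997
gripper_force: 0.0
mid 10 x [ 3.034 -1.499  0.014] [ 0.0003 -0.0007 -0.1135] step 33.8 mm 6.5 deg
[-0.61  0.37  1.49  0.01  1.28  0.53]
```

View pics/w1.png

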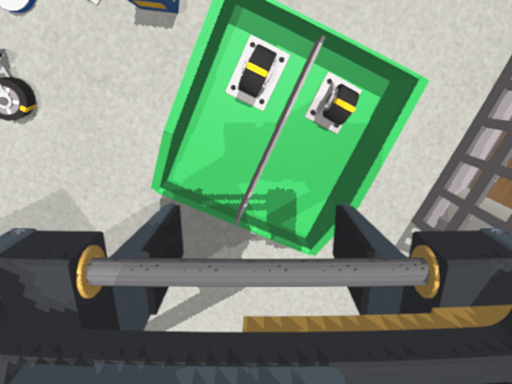

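The w1 picture shows the green bin with the large stock castor at (258,72) in the +y row and the small one at (340,103) in the -y row. The fronts of both rows are free.

```bash
python3 - <<'E'
from h import *
z=np.load('w1.npz');c=(z['im'],z['d'],z['K'],z['D'],z['T'])
print('L',plane(c,[258,70],74).round(),pts(c,[258,70]).round(),'S',plane(c,[341,103],60).round(),pts(c,[341,103]).round())
print('front',plane(c,[[155,187],[316,252]],38).round().tolist(),'back R',plane(c,[427,80],75).round(),'divider',plane(c,[[322,38],[239,221]],[[54],[54]][0][0]).round().tolist())
plan([545,-160,404],8,down(0),'mid')
E
```

```text
L [[ 593. -298.   74.]] [[ 593. -298.   74.]] S [[ 600. -387.   60.]] [[ 600. -387.   61.]]
front [[427.0, -241.0, 38.0], [431.0, -452.0, 38.0]] back R [[ 655. -449.   75.]] divider [[648.0, -342.0, 54.0], [436.0, -346.0, 54.0]]
mid 8 x [ 2.164 -0.986  0.011] [ 0.0003 -0.0008 -0.1418] step 23.8 mm 8.13 deg
```

```bash
python3 -m creep '[1.75,-0.77,0,0,0,-0.1135,1, 1.75,-0.77,0,0,0,-0.1135,1, 1.75,-0.77,0,0,0,-0.1135,1, 1.75,-0.77,0,0,0,-0.1135,1, 1.75,-0.77,0,0,0,-0.1135,1, 1.75,-0.77,0,0,0,-0.1135,1, 1.75,-0.77,0,0,0,-0.1135,1, 1.75,-0.77,0,0,0,-0.1135,1, 1.75,-0.77,0,0,0,-0.1135,1, 1.75,-0.77,0,0,0,-0.1135,1]'
python3 - <<'E'
from h import *
c=cam('wrist');save('w2.png',cv2.resize(c[0],(768,576)));np.savez('w2.npz',im=c[0],d=c[1],K=c[2],D=c[3],T=c[4])
E
```

```text
time: 1.7
tcp_pos: [539.3, -163.6, 404.3]
orientation: [0.706, 0.708, -0.0, -0.0]
force: [0.2, -0.7, 0.4]
gripper_width: 1.005
gripper_force: 0.0
```

View pics/w2.png

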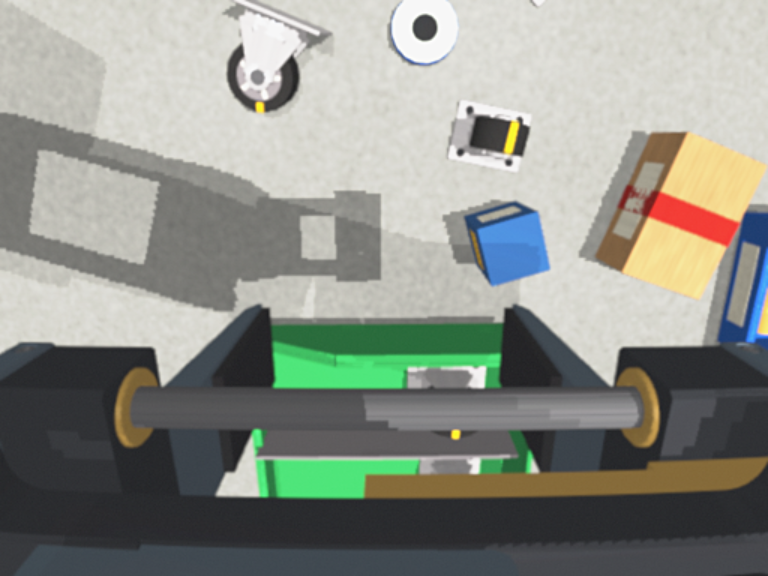

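w2 (768 px) shows c's plate corners at (462,101), (530,115), (517,171) and (450,158), with its dab at (513,136). Castor a has its hub at (258,76) and dab at (260,107), and its plate runs from (232,8) to (330,38). I'll measure both.

```bash
python3 - <<'E'
from h import *
z=np.load('w2.npz');c=(z['im'],z['d'],z['K'],z['D'],z['T'])
q=np.array([[462,101],[530,115],[517,171],[450,158]])/1.5
p=plane(c,q,3);e=p[1]-p[0]+p[2]-p[3];print('c',p.mean(0).round(1),'yaw',np.degrees(np.arctan2(e[1],e[0])).round(1),np.linalg.norm(np.diff(p,axis=0),axis=1).round())
P=cloud(c);h=P[...,2]
m=(h>46)&(h<62);m[:, :300]=0;m[:50]=0;m[120:]=0;m[:,360:]=0
Q=P[m];w,V=np.linalg.eigh(np.cov(Q[:,:2].T));print('c wheel',len(Q),Q.mean(0).round(1),Q[:,2].max().round(),np.degrees(np.arctan2(V[1,1],V[0,1])).round(1))
print('a hub',pts(c,np.array([[258,76],[262,60]])/1.5).round(),'top plate edge line',pts(c,np.array([[240,9],[325,38]])/1.5).round().tolist())
# black tread of a -> circle
g=c[0].max(-1);mm=(g<70)&(np.indices(g.shape)[0]<80)&(np.indices(g.shape)[1]>140)&(np.indices(g.shape)[1]<210)
v,u=np.nonzero(mm);(x,y),rad=cv2.minEnclosingCircle(np.c_[u,v].astype(np.float32));print((x,y),rad,'wheel ctr',plane(c,[x,y],27).round(1))
E
```

```text
c [620.8 -81.6   3. ] yaw -10.3 [55. 44. 55.]
c wheel 702 [618.6 -81.   53.1] 58.0 166.9
a hub [[448. -40.  30.]
 [451. -29.  31.]] top plate edge line [[429.0, 12.0, 1.0], [492.0, -9.0, 0.0]]
(175.15704345703125, 49.29422378540039) 23.90233612060547 wheel ctr [[450.1 -38.   27. ]]
```

```bash
python3 - <<'E'
from h import *
print(r.tip_reach)
plan([633,-84,262],15,down(-102),'c')
E
```

```text
190.8
c 15 x [0.932 0.061 0.951] [-0.0003 -0.      0.1192] step 13.3 mm 6.83 deg
```

```bash
python3 -m creep '[0.93,0.06,0.95,0,0,0.119,0, 0.93,0.06,0.95,0,0,0.119,0, 0.93,0.06,0.95,0,0,0.119,0, 0.93,0.06,0.95,0,0,0.119,0, 0.93,0.06,0.95,0,0,0.119,0, 0.93,0.06,0.95,0,0,0.119,0, 0.93,0.06,0.95,0,0,0.119,0, 0.93,0.06,0.95,0,0,0.119,0, 0.93,0.06,0.95,0,0,0.119,0, 0.93,0.06,0.95,0,0,0.119,0]' 30
python3 -m creep '[0.93,0.06,0.95,0,0,0.119,0, 0.93,0.06,0.95,0,0,0.119,0, 0.93,0.06,0.95,0,0,0.119,0, 0.93,0.06,0.95,0,0,0.119,0, 0.93,0.06,0.95,0,0,0.119,0, 0,0,0.5,0,0,0,0, 0,0,0.5,0,0,0,0,0,0,0.2,0,0,0,0]'
python3 -m creep '[0,0,0.2,0,0,0,0]'
python3 -m creep '[0,0,0.1,0,0,0,0]'
```

```text
time: 2.58
tcp_pos: [589.4, -92.1, 309.0]
orientation: [0.983, 0.184, -0.0, -0.0]
force: [0.4, -0.8, -0.3]
gripper_width: 0.301
gripper_force: 0.0
time: 3.25
tcp_pos: [634.4, -88.9, 249.3]
orientation: [0.994, -0.108, -0.001, 0.0]
force: [0.4, -0.8, 0.0]
gripper_width: 0.005
gripper_force: 0.0
time: 3.33
tcp_pos: [634.5, -88.8, 248.1]
orientation: [0.994, -0.108, -0.0, 0.0]
force: [0.5, 0.0, 0.1]
gripper_width: 0.007
gripper_force: 0.0
time: 3.42
tcp_pos: [634.6, -88.8, 247.4]
orientation: [0.994, -0.108, 0.0, 0.0]
force: [-0.0, 0.3, 0.6]
gripper_width: 0.005
gripper_force: 0.0
```

```bash
for i in 1; do python3 -m creep '[0,0.4,0.1,0,0,0,0]'; done | grep -E 'tcp_pos|force:'
python3 -m creep '[0,0,0.1,0,0,0,0]'| grep -E 'tcp_pos|force:'
python3 -m creep '[0,0,0.1,0,0,0,0]'| grep -E 'tcp_pos|force:'
```

```text
tcp_pos: [634.2, -92.1, 247.0]
force: [0.5, 4.2, 10.7]
gripper_force: 5.7
tcp_pos: [634.7, -92.6, 247.2]
force: [1.6, 3.0, 6.9]
gripper_force: 3.5
tcp_pos: [635.1, -92.4, 246.8]
force: [1.6, 3.7, 8.5]
gripper_force: 5.1
```

```bash
cat > look.py <<'E'
from h import *
import sys
# where, in image, is the wheel top; yellow dab area & centroid over n frames
def dab(c,box):
    hsv=cv2.cvtColor(c[0],cv2.COLOR_RGB2HSV);m=cv2.inRange(hsv,(20,150,110),(35,255,255))
    q=np.zeros_like(m);u0,u1,v0,v1=box;q[v0:v1,u0:u1]=m[v0:v1,u0:u1]
    v,u=np.nonzero(q);return (len(u),u.mean().round(1) if len(u) else 0,v.mean().round(1) if len(u) else 0)
x,y,z,n,name=float(sys.argv[1]),float(sys.argv[2]),float(sys.argv[3]),int(sys.argv[4]),sys.argv[5]
for k in range(n):
    c=cam('wrist');u,v=proj(c,[[x,y,z]])[0].astype(int);b=(max(u-45,0),u+45,max(v-45,0),v+45)
    print((u,v),dab(c,b),end=' ')
    if k in(0,n-1):
        im=c[0][b[2]:b[3],b[0]:b[1]]
        if k==0:i0=im
        else: save(name,cv2.resize(np.hstack([i0,im]),None,fx=4,fy=4))
print(r.state()['time'])
E
python3 -m creep '[0,-0.8,-0.3,0,0,0,0, 0,0,0.3,0,0,0,0, -1,0,0,0,0,0,0, -1,0,0,0,0,0,0, -1,0,0,0,0,0,0, -1,0,0,0,0,0,0, -1,0,0,0,0,0,0, -3,0,-1.5,0,0,0,0, -4,0,-1,0,0,0,0]'
python3 look.py 620 -81 50 6 c1.png
```

```text
time: 4.42
tcp_pos: [519.1, -59.1, 268.9]
orientation: [0.994, -0.109, 0.001, 0.0]
force: [0.4, 0.4, 0.8]
gripper_width: 0.002
gripper_force: 0.0
(np.int64(258), np.int64(51)) (0, 0, 0) (np.int64(258), np.int64(29)) (0, 0, 0) (np.int64(258), np.int64(36)) (0, 0, 0) (np.int64(258), np.int64(43)) (0, 0, 0) (np.int64(258), np.int64(48)) (0, 0, 0) (np.int64(258), np.int64(50)) (0, 0, 0) 4.7167
```

View pics/c1.png

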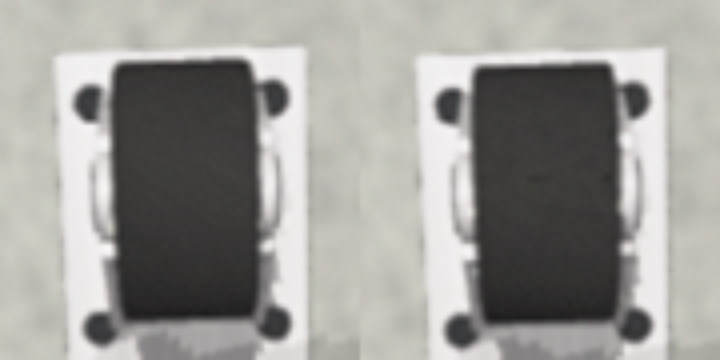

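c1 shows c's wheel top with no dab in view, because it has turned under. I'll watch a little longer.

```bash
python3 look.py 620 -81 50 6 c2.png; python3 - <<'E'
from h import *
c=cam('wrist');P=cloud(c);h=P[...,2]
Q=P[(h>49)&(h<62)&(abs(P[...,0]-620)<30)&(abs(P[...,1]+81)<25)];w,V=np.linalg.eigh(np.cov(Q[:,:2].T));print(Q.mean(0).round(1),np.percentile(Q,99,axis=0).round(),np.degrees(np.arctan2(V[1,1],V[0,1])))
E
```

```text
(np.int64(258), np.int64(51)) (0, 0, 0) (np.int64(258), np.int64(52)) (0, 0, 0) (np.int64(258), np.int64(51)) (6, np.float64(250.0), np.float64(22.0)) (np.int64(258), np.int64(51)) (48, np.float64(256.6), np.float64(21.2)) (np.int64(258), np.int64(51)) (51, np.float64(259.8), np.float64(20.7)) (np.int64(258), np.int64(51)) (52, np.float64(257.6), np.float64(20.5)) 5.0167
[619.5 -81.   53.7] [635. -69.  57.] 169.25600546652478
```

```bash
python3 look.py 620 -81 50 2 c3.png; python3 -c "
import cv2,numpy as np
a=cv2.imread('pics/c2.png');b=cv2.imread('pics/c3.png');cv2.imwrite('pics/c4.png',cv2.resize(np.vstack([a,b]),None,fx=.7,fy=.7))"
```

```text
(np.int64(258), np.int64(50)) (54, np.float64(258.1), np.float64(20.0)) (np.int64(258), np.int64(50)) (53, np.float64(259.0), np.float64(19.8)) 5.1667
```

View pics/c4.png

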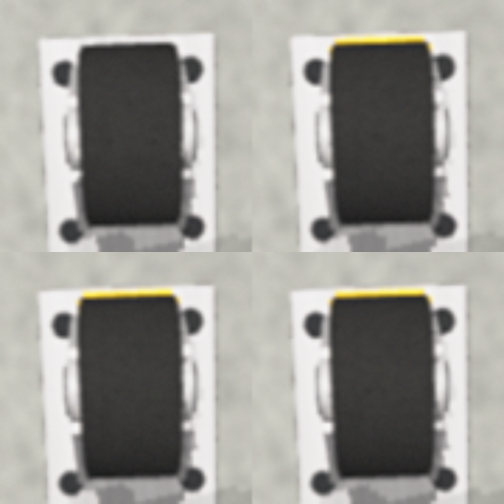

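c coasted for about a second and came round past three quarters of a turn, so it is free and goes in the green bin's small row. Next I'll pick it by the fork legs.

```bash
python3 - <<'E'
from h import *
plan([619.5,-81,272],3,down(-101),'c')
s=r.state();s['tcp_pos']=np.array([619.5,-81,272]);s['orientation']=R.from_matrix(down(-101)).as_quat()
s2=dict(s);s2['tcp_pos']=np.array([619.5,-81,300.])
plan([495,-394,300],11,down(-90),'to bin',s2)
E
```

```text
c 3 x [ 3.432  0.023 -0.099] [ 0.      0.0001 -0.0087] step 34.3 mm 0.5 deg
to bin 11 x [-0.829  2.953  0.   ] [ 0.      0.     -0.0175] step 30.7 mm 1.0 deg
```

```bash
python3 -m creep '[3.43,0.02,-0.1,0,0,-0.0087,0.55, 3.43,0.02,-0.1,0,0,-0.0087,0.55, 3.43,0.02,-0.1,0,0,-0.0087,0.55, 0,0,0,0,0,0,0.55,0,0,2.3,0,0,0,0.55, 0,0,2.3,0,0,0,0.55, 0,0,2.2,0,0,0,0.55, 0,0,0.1,0,0,0,0.1, 0,0,0,0,0,0,0.1, 0,0,0,0,0,0,0.1]' 30
python3 -m creep '[0,0,0,0,0,0,0.1, 0,0,0,0,0,0,0.1]'
```

```text
time: 6.0
tcp_pos: [619.6, -80.9, 204.2]
orientation: [0.995, -0.096, 0.001, 0.0]
force: [-1.9, -3.2, 0.8]
gripper_width: 0.33
gripper_force: 0.7
time: 6.17
tcp_pos: [619.6, -80.9, 204.5]
orientation: [0.995, -0.096, 0.001, 0.0]
force: [0.4, -0.1, -0.6]
gripper_width: 0.304
gripper_force: 30.0
```

```bash
python3 -m creep '[0,0,-3.5,0,0,0,0.1, 0,0,-3.5,0,0,0,0.1, 0,0,-3.5,0,0,0,0.1, -0.83,2.95,0,0,0,-0.0175,0.1, -0.83,2.95,0,0,0,-0.0175,0.1, -0.83,2.95,0,0,0,-0.0175,0.1, -0.83,2.95,0,0,0,-0.0175,0.1, -0.83,2.95,0,0,0,-0.0175,0.1, -0.83,2.95,0,0,0,-0.0175,0.1, -0.83,2.95,0,0,0,-0.0175,0.1]'
python3 -m creep '[-0.83,2.95,0,0,0,-0.0175,0.1, -0.83,2.95,0,0,0,-0.0175,0.1, -0.83,2.95,0,0,0,-0.0175,0.1, -0.83,2.95,0,0,0,-0.0175,0.1,0,0,0,0,0,0,0.1]'
python3 -c "
from h import *
plan([495,-394,225],4,down(-90))"
```

```text
time: 7.0
tcp_pos: [532.0, -278.1, 308.9]
orientation: [0.999, -0.034, 0.0, 0.0]
force: [0.2, 0.7, -3.3]
gripper_width: 0.305
gripper_force: 30.0
time: 7.42
tcp_pos: [492.9, -398.2, 308.8]
orientation: [1.0, -0.002, 0.0, 0.002]
force: [1.5, 0.2, -3.1]
gripper_width: 0.307
gripper_force: 30.0
 4 x [ 0.051 -0.112  2.095] [ 0.0012 -0.0001 -0.0008] step 21.0 mm 0.08 deg
```

```bash
python3 -m creep '[0.05,-0.11,2.1,0,0,0,0.1, 0.05,-0.11,2.1,0,0,0,0.1, 0.05,-0.11,2.1,0,0,0,0.1, 0.05,-0.11,2.1,0,0,0,0.1, 0,0,0.8,0,0,0,0.1, 0,0,0.4,0,0,0,0.1, 0,0,0.2,0,0,0,0.1, 0,0,0,0,0,0,0.1]'
python3 -m creep '[0,0,0.1,0,0,0,0.1,0,0,0.1,0,0,0,0.1]'
```

```text
time: 8.08
tcp_pos: [497.1, -389.3, 211.1]
orientation: [1.0, 0.0, 0.001, 0.001]
force: [0.0, -0.6, -2.9]
gripper_width: 0.302
gripper_force: 30.0
time: 8.25
tcp_pos: [497.1, -389.5, 209.6]
orientation: [1.0, 0.0, 0.001, 0.001]
force: [-0.5, -0.2, -4.1]
gripper_width: 0.3
gripper_force: 30.0
```

```bash
python3 -m creep '[0,0,0.1,0,0,0,0.1,0,0,0,0,0,0,0.1]'|grep -E 'tcp_p|force:'
python3 -m creep '[0,0,0.1,0,0,0,0.1,0,0,0,0,0,0,0.1]'|grep -E 'tcp_p|force:'
```

```text
tcp_pos: [497.0, -389.4, 208.5]
force: [-0.8, 0.6, 1.0]
gripper_force: 30.0
tcp_pos: [497.0, -389.4, 208.5]
force: [-1.5, 0.9, 7.1]
gripper_force: 30.0
```

```bash
python3 -m creep '[0,0,0,0,0,0,0.5, 0,0,0,0,0,0,0.5, 0,0,-1,0,0,0,0.5, 0,0,-3.5,0,0,0,0.5, 0,0,-3.5,0,0,0,0.5, 0,0,-3.5,0,0,0,0, 0.36,-3.66,0,0,0,0,0, 0.36,-3.66,0,0,0,0,0, 0.36,-3.66,0,0,0,0,0, 0.36,-3.66,0,0,0,0,0]' 
python3 -m creep '[0.36,-3.66,0,0,0,0,0, 0.36,-3.66,0,0,0,0,0, 0.36,-3.66,0,0,0,0,0, 0.36,-3.66,0,0,0,0,0,0.36,-3.66,0,0,0,0,0, 0.36,-3.66,0,0,0,0,0, 0.36,-3.66,0,0,0,0,0, 0.36,-3.66,0,0,0,0,0,0,0,0,0,0,0,0]'
python3 - <<'E'
from h import *
c=cam('wrist');save('w3.png',c[0]);np.savez('w3.npz',im=c[0],d=c[1],K=c[2],D=c[3],T=c[4])
P=cloud(c);h=P[...,2]
for lo,hi in((62,76),(2,7)):
    m=(h>lo)&(h<hi)&(np.hypot(P[...,0]-642,P[...,1]-55)<46)
    Q=P[m];rc=cv2.minAreaRect(Q[:,:2].astype(np.float32));w,V=np.linalg.eigh(np.cov(Q[:,:2].T));print(len(Q),Q.mean(0).round(1),rc,np.degrees(np.arctan2(V[1,1],V[0,1])).round(1))
E
```

```text
time: 9.42
tcp_pos: [510.9, -241.4, 322.3]
orientation: [1.0, -0.0, 0.001, 0.0]
force: [0.7, -0.6, 0.6]
gripper_width: 0.169
gripper_force: 0.0
time: 10.17
tcp_pos: [540.2, 55.2, 322.1]
orientation: [1.0, 0.003, 0.001, -0.001]
force: [-0.5, 0.2, -0.0]
gripper_width: 0.005
gripper_force: 0.0
1631 [644.4  55.8  67.5] ((644.3624267578125, 55.780704498291016), (22.887937545776367, 37.79348373413086), 46.01879119873047) 135.0
1796 [640.9  55.9   3.1] ((643.1314697265625, 52.96729278564453), (75.60360717773438, 80.7435531616211), 63.69937515258789) 127.9
```

View pics/w3.png

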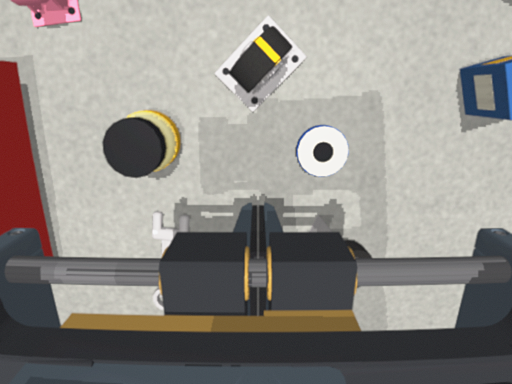

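w3 shows b's dab at (267,48). It is clear of everything, with the jar at (140,145) and the tape at (322,150), and its roll axis is at -45°.

```bash
python3 - <<'E'
from h import *
plan([634.5,65.7,266],20,down(45),'b')
E
```

```text
b 20 x [0.334 0.507 0.28 ] [ 1.000e-04 -1.000e-04 -1.175e-01] step 6.7 mm 6.73 deg
```

```bash
python3 -m creep '[0.33,0.51,0.28,0,0,-0.1175,0, 0.33,0.51,0.28,0,0,-0.1175,0, 0.33,0.51,0.28,0,0,-0.1175,0, 0.33,0.51,0.28,0,0,-0.1175,0, 0.33,0.51,0.28,0,0,-0.1175,0, 0.33,0.51,0.28,0,0,-0.1175,0, 0.33,0.51,0.28,0,0,-0.1175,0, 0.33,0.51,0.28,0,0,-0.1175,0, 0.33,0.51,0.28,0,0,-0.1175,0, 0.33,0.51,0.28,0,0,-0.1175,0]' >/dev/null
python3 -m creep '[0.33,0.51,0.28,0,0,-0.1175,0, 0.33,0.51,0.28,0,0,-0.1175,0, 0.33,0.51,0.28,0,0,-0.1175,0, 0.33,0.51,0.28,0,0,-0.1175,0, 0.33,0.51,0.28,0,0,-0.1175,0, 0.33,0.51,0.28,0,0,-0.1175,0, 0.33,0.51,0.28,0,0,-0.1175,0, 0.33,0.51,0.28,0,0,-0.1175,0, 0.33,0.51,0.28,0,0,-0.1175,0, 0.33,0.51,0.28,0,0,-0.1175,0]'
python3 -m creep '[0,0,0,0,0,0,0]'
python3 -c "
from h import *
plan([634.5,65.7,263],1,down(45))"
```

```text
time: 11.88
tcp_pos: [634.9, 60.0, 265.5]
orientation: [0.383, 0.924, -0.0, 0.0]
force: [-1.1, 1.2, -0.1]
gripper_width: 0.003
gripper_force: 0.0
time: 11.97
tcp_pos: [634.8, 60.8, 265.0]
orientation: [0.385, 0.923, -0.0, -0.0]
force: [-0.1, -0.8, -0.2]
gripper_width: 0.006
gripper_force: 0.0
 1 x [0.37  0.329 0.198] [-0.0005 -0.0001 -0.0046] step 5.3 mm 0.26 deg
```

```bash
python3 -m creep '[0.35,0.3,0.2,0,0,0,0,0,0,0.2,0,0,0,0]'
python3 -m creep '[0,0,0.1,0,0,0,0]'

```

```text
time: 12.13
tcp_pos: [634.2, 65.7, 261.5]
orientation: [0.387, 0.922, 0.0, 0.0]
force: [-0.2, 0.5, 0.5]
gripper_width: 0.004
gripper_force: 0.0
time: 12.22
tcp_pos: [634.3, 65.6, 260.9]
orientation: [0.386, 0.922, -0.0, 0.001]
force: [-1.6, -0.2, 6.6]
gripper_width: 0.007
gripper_force: 3.4
```

```bash
python3 -m creep '[-1,0,0,0,0,0,0, -1,0,0,0,0,0,0, -1,0,0,0,0,0,0, -1,0,0,0,0,0,0, -1,0,0,0,0,0,0, -3,0,-1.5,0,0,0,0, -4,0,-1,0,0,0,0]'
python3 look.py 644.4 55.8 60 8 b1.png
python3 look.py 644.4 55.8 60 2 b2.png
python3 look.py 644.4 55.8 60 8 b3.png;  python3 -c "
import cv2,numpy as np
L=[cv2.imread(f'pics/b{i}.png') for i in (1,3)]
h=min(i.shape[0] for i in L);cv2.imwrite('pics/b4.png',cv2.resize(np.vstack([i[:h,:720] for i in L]),None,fx=.7,fy=.7))"
```

```text
time: 12.8
tcp_pos: [718.4, -18.9, 285.0]
orientation: [0.384, 0.923, -0.0, -0.002]
force: [1.3, 0.4, 0.7]
gripper_width: 0.001
gripper_force: 0.0
(np.int64(256), np.int64(51)) (0, 0, 0) (np.int64(254), np.int64(31)) (0, 0, 0) (np.int64(255), np.int64(37)) (0, 0, 0) (np.int64(256), np.int64(43)) (0, 0, 0) (np.int64(256), np.int64(47)) (0, 0, 0) (np.int64(257), np.int64(49)) (0, 0, 0) (np.int64(257), np.int64(50)) (0, 0, 0) (np.int64(256), np.int64(51)) (0, 0, 0) 13.2
(np.int64(256), np.int64(51)) (0, 0, 0) (np.int64(256), np.int64(51)) (0, 0, 0) 13.3
(np.int64(256), np.int64(51)) (0, 0, 0) (np.int64(256), np.int64(51)) (0, 0, 0) (np.int64(255), np.int64(50)) (0, 0, 0) (np.int64(255), np.int64(50)) (0, 0, 0) (np.int64(255), np.int64(50)) (0, 0, 0) (np.int64(255), np.int64(50)) (12, np.float64(260.8), np.float64(12.0)) (np.int64(255), np.int64(50)) (26, np.float64(254.6), np.float64(12.0)) (np.int64(256), np.int64(49)) (28, np.float64(255.2), np.float64(12.0)) 13.7
```

View pics/b4.png

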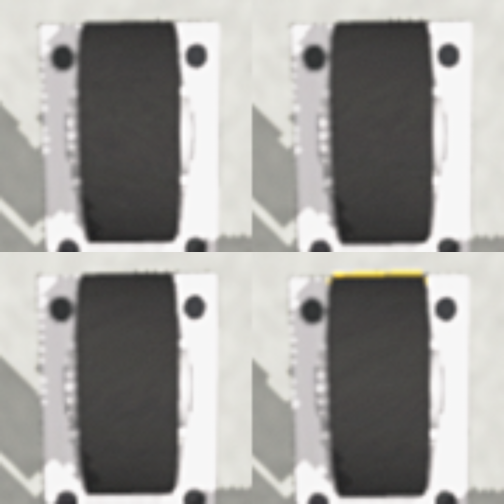

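b2/b4 show b's dab coming round again about 0.9 s after release, so b is free too and goes in the large row.

```bash
python3 - <<'E'
from h import *
c=cam('wrist');P=cloud(c);h=P[...,2]
Q=P[(h>62)&(h<76)&(np.hypot(P[...,0]-644,P[...,1]-55)<40)];w,V=np.linalg.eigh(np.cov(Q[:,:2].T));m=Q.mean(0);a=np.degrees(np.arctan2(V[1,1],V[0,1]));print(m.round(1),a, cv2.minAreaRect(Q[:,:2].astype(np.float32)))
plan([644.5,55.8,285],3,down(45),'b')
s=r.state();s['tcp_pos']=np.array([644.5,55.8,313]);s['orientation']=R.from_matrix(down(45)).as_quat()
plan([500,-295,313],12,down(90),'bin',s)
E
```

```text
[644.9  55.2  67.4] 136.1539501799562 ((644.6622314453125, 55.364288330078125), (22.141977310180664, 37.72014617919922), 45.34305191040039)
b 3 x [3.513 0.008 0.01 ] [ 0.      0.0001 -0.0019] step 35.1 mm 0.11 deg
bin 12 x [-0.112 -3.242  0.   ] [ 0.      0.     -0.0654] step 32.4 mm 3.75 deg
```

```bash
python3 -m creep '[3.51,0,0,0,0,-0.002,0.55, 3.51,0,0,0,0,0,0.55, 3.51,0,0,0,0,0,0.55, 0,0,0,0,0,0,0.55, 0,0,2.5,0,0,0,0.55, 0,0,2.5,0,0,0,0.55, 0,0,2.4,0,0,0,0.55, 0,0,0.1,0,0,0,0.1, 0,0,0,0,0,0,0.1, 0,0,0,0,0,0,0.1]' 30
python3 -m creep '[0,0,0,0,0,0,0.1, 0,0,0,0,0,0,0.1]'
```

```text
time: 14.58
tcp_pos: [645.2, 55.4, 211.4]
orientation: [0.384, 0.923, 0.0, 0.001]
force: [-2.3, -1.3, 0.1]
gripper_width: 0.326
gripper_force: 0.8
time: 14.75
tcp_pos: [645.0, 55.4, 211.5]
orientation: [0.384, 0.923, 0.0, 0.001]
force: [0.2, -0.8, -0.8]
gripper_width: 0.304
gripper_force: 30.0
```

```bash
python3 -m creep '[0,0,-3.5,0,0,0,0.1, 0,0,-3.5,0,0,0,0.1, 0,0,-3.5,0,0,0,0.1, -0.11,-3.24,0,0,0,-0.0654,0.1, -0.11,-3.24,0,0,0,-0.0654,0.1, -0.11,-3.24,0,0,0,-0.0654,0.1, -0.11,-3.24,0,0,0,-0.0654,0.1, -0.11,-3.24,0,0,0,-0.0654,0.1, -0.11,-3.24,0,0,0,-0.0654,0.1, -0.11,-3.24,0,0,0,-0.0654,0.1]' >/dev/null
python3 -m creep '[-0.11,-3.24,0,0,0,-0.0654,0.1, -0.11,-3.24,0,0,0,-0.0654,0.1, -0.11,-3.24,0,0,0,-0.0654,0.1, -0.11,-3.24,0,0,0,-0.0654,0.1, -0.11,-3.24,0,0,0,-0.0654,0.1, 0,0,0,0,0,0,0.1, 0,0,0,0,0,0,0.1]'
python3 -c "
from h import *
plan([500,-295,225],4,down(90));print(r.state()['qpos'].round(2))"
```

```text
time: 16.17
tcp_pos: [497.9, -295.9, 315.5]
orientation: [0.004, 1.0, -0.0, 0.0]
force: [0.1, 0.9, -5.0]
gripper_width: 0.304
gripper_force: 30.0
 4 x [-0.051  0.023  2.263] [-0.      0.0002 -0.002 ] step 22.6 mm 0.11 deg
[-0.56  0.4   1.69  0.    1.06 -2.12]
```

```bash
python3 -m creep '[0,0,2.3,0,0,0,0.1, 0,0,2.3,0,0,0,0.1, 0,0,2.3,0,0,0,0.1, 0,0,2.2,0,0,0,0.1, 0,0,0.4,0,0,0,0.1, 0,0,0.2,0,0,0,0.1, 0,0,0,0,0,0,0.1]'|grep -E 'tcp_p|force:'
python3 -m creep '[0,0,0.1,0,0,0,0.1,0,0,0.1,0,0,0,0.1]'|grep -E 'tcp_p|force:'
```

```text
tcp_pos: [498.8, -293.9, 218.9]
force: [1.3, 0.5, -4.2]
gripper_force: 30.0
tcp_pos: [499.0, -294.5, 217.9]
force: [-0.0, 0.0, -4.6]
gripper_force: 30.0
```

```bash
python3 -m creep '[0,0,0.1,0,0,0,0.1,0,0,0,0,0,0,0.1]'|grep -E 'tcp_p|force:'
```

```text
tcp_pos: [498.4, -294.4, 215.9]
force: [0.7, 0.4, -4.1]
gripper_force: 30.0
```

```bash
python3 -m creep '[0,0,0.1,0,0,0,0.1,0,0,0,0,0,0,0.1]'|grep -E 'tcp_p|force:'
python3 -m creep '[0,0,0.05,0,0,0,0.1,0,0,0,0,0,0,0.1]'|grep -E 'tcp_p|force:'
```

```text
tcp_pos: [498.5, -294.5, 215.5]
force: [-2.1, 1.5, 4.3]
gripper_force: 30.0
tcp_pos: [498.4, -294.5, 215.5]
force: [-3.2, 1.2, 8.2]
gripper_force: 30.0
```

```bash
python3 -m creep '[0,0,0,0,0,0,0.5, 0,0,0,0,0,0,0.5, 0,0,-1,0,0,0,0.5, 0,0,-3.5,0,0,0,0.5, 0,0,-3.5,0,0,0,0.5, 0,0,-3.5,0,0,0,1]'|grep -E 'tcp_p|force:'
python3 - <<'E'
from h import *
lo=np.array([-1.34,.05,-2.56]);hi=np.array([4.49,2.63,2.56])
for s4 in(1,-1):
  for q23 in(2.1,2.5):
    for rel in range(-180,181,15): # h azimuth relative to q1 (deg)
        for be in(28,):
            a=np.radians(rel);b=np.radians(be);h=np.array([np.cos(a),np.sin(a),0]);dn=np.array([0,0,-1])
            z=h*np.cos(b)+dn*np.sin(b);x=-h*np.sin(b)+dn*np.cos(b);M=np.c_[x,np.cross(z,x),z]
            N=R.from_euler('y',q23).as_matrix().T@M@R.from_euler('z',-np.pi/2).as_matrix()
            e=R.from_matrix(N).as_euler('ZYZ')
            for q in((e[0],e[1],e[2]),(e[0]+np.pi,-e[1],e[2]+np.pi)):
                q=np.array(q);q4=s4*q[0]
                for k4 in(-2*np.pi,0,2*np.pi):
                    for k6 in(-2*np.pi,0,2*np.pi):
                        qq=np.array([q4+k4,q[1],q[2]+k6])
                        if ((qq>lo)&(qq<hi)).all():print(s4,q23,rel,be,qq.round(2))
E
```

```text
tcp_pos: [498.3, -294.3, 330.4]
force: [-0.2, -0.2, 0.7]
gripper_force: 0.0
1 2.1 -180 28 [0.   2.12 1.57]
1 2.1 -165 28 [-0.27  2.09  1.31]
1 2.1 -150 28 [-0.51  2.01  1.07]
1 2.1 -135 28 [-0.71  1.88  0.88]
1 2.1 -120 28 [-0.88  1.72  0.71]
1 2.1 -105 28 [-1.02  1.53  0.58]
1 2.1 -90 28 [-1.14  1.33  0.48]
1 2.1 -75 28 [-1.24  1.12  0.39]
1 2.1 -60 28 [-1.34  0.9   0.31]
1 2.1 105 28 [1.02 1.53 2.56]
1 2.1 120 28 [0.88 1.72 2.43]
1 2.1 135 28 [0.71 1.88 2.27]
1 2.1 150 28 [0.51 2.01 2.07]
1 2.1 165 28 [0.27 2.09 1.83]
1 2.1 180 28 [0.   2.12 1.57]
1 2.5 -180 28 [-0.    1.72  1.57]
1 2.5 -165 28 [-0.23  1.71  1.41]
1 2.5 -150 28 [-0.46  1.65  1.27]
1 2.5 -135 28 [-0.67  1.57  1.13]
1 2.5 -120 28 [-0.88  1.46  1.02]
1 2.5 -105 28 [-1.07  1.33  0.93]
1 2.5 -90 28 [-1.26  1.19  0.87]
1 2.5 -45 28 [4.37 0.72 0.88]
1 2.5 -30 28 [4.07 0.58 1.  ]
1 2.5 -15 28 [3.66 0.48 1.23]
1 2.5 0 28 [3.14 0.44 1.57]
1 2.5 15 28 [2.63 0.48 1.91]
1 2.5 30 28 [2.22 0.58 2.14]
1 2.5 45 28 [1.91 0.72 2.26]
1 2.5 60 28 [1.67 0.88 2.31]
1 2.5 75 28 [1.46 1.03 2.31]
1 2.5 90 28 [1.26 1.19 2.27]
1 2.5 105 28 [1
[... 780 characters left out ...]
1 2.5 -165 28 [0.23 1.71 1.41]
-1 2.5 -150 28 [0.46 1.65 1.27]
-1 2.5 -135 28 [0.67 1.57 1.13]
-1 2.5 -120 28 [0.88 1.46 1.02]
-1 2.5 -105 28 [1.07 1.33 0.93]
-1 2.5 -90 28 [1.26 1.19 0.87]
-1 2.5 -75 28 [1.46 1.03 0.83]
-1 2.5 -60 28 [1.67 0.88 0.83]
-1 2.5 -45 28 [1.91 0.72 0.88]
-1 2.5 -30 28 [2.22 0.58 1.  ]
-1 2.5 -15 28 [2.63 0.48 1.23]
-1 2.5 0 28 [3.14 0.44 1.57]
-1 2.5 15 28 [3.66 0.48 1.91]
-1 2.5 30 28 [4.07 0.58 2.14]
-1 2.5 45 28 [4.37 0.72 2.26]
-1 2.5 90 28 [-1.26  1.19  2.27]
-1 2.5 105 28 [-1.07  1.33  2.21]
-1 2.5 120 28 [-0.88  1.46  2.12]
-1 2.5 135 28 [-0.67  1.57  2.01]
-1 2.5 150 28 [-0.46  1.65  1.88]
-1 2.5 165 28 [-0.23  1.71  1.73]
-1 2.5 180 28 [-0.    1.72  1.57]
```

```bash
python3 - <<'E'
from h import *
plan([420,-130,330],16,down(-17),'a')
E
```

```text
a 16 x [1.279 0.324 0.003] [-0.     -0.      0.1164] step 13.2 mm 6.67 deg
```

```bash
python3 -m creep '[1.28,0.32,0,0,0,0.1164,1, 1.28,0.32,0,0,0,0.1164,1, 1.28,0.32,0,0,0,0.1164,1, 1.28,0.32,0,0,0,0.1164,1, 1.28,0.32,0,0,0,0.1164,1, 1.28,0.32,0,0,0,0.1164,1, 1.28,0.32,0,0,0,0.1164,1, 1.28,0.32,0,0,0,0.1164,1, 1.28,0.32,0,0,0,0.1164,1, 1.28,0.32,0,0,0,0.1164,1]' >/dev/null
python3 -m creep '[1.28,0.32,0,0,0,0.1164,1, 1.28,0.32,0,0,0,0.1164,1, 1.28,0.32,0,0,0,0.1164,1, 1.28,0.32,0,0,0,0.1164,1, 1.28,0.32,0,0,0,0.1164,1, 1.28,0.32,0,0,0,0.1164,1, 0,0,0,0,0,0,1]'
python3 - <<'E'
from h import *
c=cam('wrist');save('w4.png',c[0]);np.savez('w4.npz',im=c[0],d=c[1],K=c[2],D=c[3],T=c[4])
P=cloud(c);h=P[...,2];near=np.hypot(P[...,0]-452,P[...,1]+20)<60
m=near&(h>36)&(h<60);Q=P[m];w,V=np.linalg.eigh(np.cov(Q[:,:2].T));print('plate top edge',len(Q),Q.mean(0).round(1),Q.max(0).round(),np.degrees(np.arctan2(V[1,1],V[0,1])).round(1),np.ptp((Q[:,:2]-Q[:,:2].mean(0))@V[:,1]).round())
g=c[0].max(-1)
m=near&(h>14)&(h<34)&(g<75);Q=P[m];(x,y),rad=cv2.minEnclosingCircle(Q[:,:2].astype(np.float32));print('tread',len(Q),x,y,rad,Q[:,2].mean(), np.percentile(Q[:,:2],[2,98],axis=0))
m=near&(h>27)&(h<34);Q=P[m];print('leg',len(Q),Q.mean(0).round(1),cv2.minAreaRect(Q[:,:2].astype(np.float32)))
E
```

```text
time: 19.33
tcp_pos: [420.1, -129.1, 329.5]
orientation: [0.804, 0.595, 0.001, 0.001]
force: [-0.6, -0.4, 0.9]
gripper_width: 1.0
gripper_force: 0.0
plate top edge 1004 [460.1  -5.3  41.5] [493.  11.  52.] 157.3 69.0
tread 746 446.8354797363281 -38.76522445678711 24.080902099609375 25.408087888620994 [[424.16307282 -60.48506341]
 [469.30625829 -20.36718654]]
leg 1516 [450.1 -30.9  30.6] ((451.50152587890625, -21.839723587036133), (53.914573669433594, 47.382362365722656), 75.64196014404297)
```

View pics/w4.png

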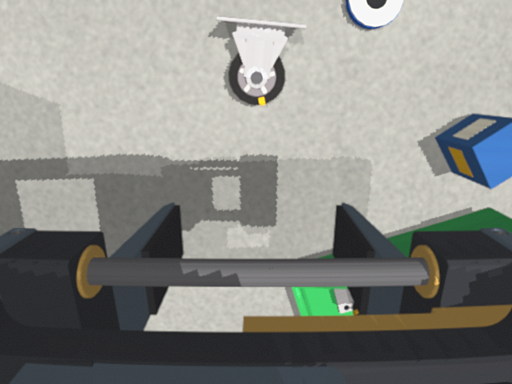

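w4 shows a's plate from (220,18) to (305,27), its hub at (256,77) and dab at (262,100). The plate line is at -22.7°, which fits. I'll grip the wheel across its rim, aligned with the 12° tilt.

```bash
cat >> h.py <<'E'
def Ra(az,tilt): # tool z tilted by tilt deg from down toward azimuth az+180.. : tool y along az+90
    a=np.radians(az);t=np.radians(tilt);h=np.array([np.cos(a),np.sin(a),0]);u=np.array([0,0,1.])
    z=-u*np.cos(t)+h*np.sin(t);x=-h*np.cos(t)-u*np.sin(t);return np.c_[x,np.cross(z,x),z]
E
python3 - <<'E'
from h import *
M=Ra(-112.7,-12);print(M.round(3).tolist());C=np.array([447.7,-36.7,16]);yc=-M[:,2]
print('pre',(C+241*yc).round(1),'grip',(C+181*yc).round(1));plan(C+241*yc,5,M,'pre')
E
```

```text
[[0.377, 0.923, 0.08], [0.902, -0.386, 0.192], [0.208, 0.0, -0.978]]
pre [428.4 -82.9 251.7] grip [433.2 -71.4 193. ]
pre 5 x [ 0.811 -0.151  1.628] [-0.0019  0.0419  0.0208] step 18.3 mm 2.68 deg
```

```bash
python3 -m creep '[0.81,-0.15,1.63,0,0.042,0.0205,0.8, 0.81,-0.15,1.63,0,0.042,0.0205,0.8, 0.81,-0.15,1.63,0,0.042,0.0205,0.8, 0.81,-0.15,1.63,0,0.042,0.0205,0.8, 0.81,-0.15,1.63,0,0.042,0.0205,0.8, 0,0,0,0,0,0,0.8]'
python3 - <<'E'
from h import *
M=Ra(-112.7,-12);C=np.array([447.7,-36.7,16]);yc=-M[:,2]
plan(C+181*yc,3,M,'grip')
c=cam('wrist');P=cloud(c);h=P[...,2];g=c[0].max(-1);near=np.hypot(P[...,0]-452,P[...,1]+20)<60
m=near&(h>14)&(h<34)&(g<75);Q=P[m];(x,y),rad=cv2.minEnclosingCircle(Q[:,:2].astype(np.float32));print('tread',len(Q),x,y,rad)
E
```

```text
time: 19.88
tcp_pos: [426.9, -83.1, 249.2]
orientation: [0.828, 0.551, 0.083, -0.064]
force: [-0.9, 0.1, -1.2]
gripper_width: 0.799
gripper_force: 0.0
grip 3 x [0.041 0.062 1.921] [-0.0051 -0.0002 -0.0009] step 19.2 mm 0.3 deg
tread 1197 446.9495544433594 -38.033565521240234 25.372886657714844
```

```bash
python3 -m creep '[0.04,0.06,1.92,-0.005,0,0,0.8, 0.04,0.06,1.92,-0.005,0,0,0.8, 0.04,0.06,1.5,-0.005,0,0,0.8, 0,0,0.3,0,0,0,0.8]'
python3 -c "
from h import *
M=Ra(-112.7,-12);C=np.array([447.8,-36.2,16]);yc=-M[:,2]
plan(C+181*yc,1,M,'grip')"
```

```text
time: 20.27
tcp_pos: [434.3, -72.5, 195.5]
orientation: [0.829, 0.55, 0.088, -0.056]
force: [-1.3, -0.6, -0.3]
gripper_width: 0.803
gripper_force: 0.0
grip 1 x [ 0.055 -0.154  0.26 ] [ 0.0035  0.001  -0.0018] step 3.1 mm 0.23 deg
```

```bash
python3 -m creep '[0.05,-0.1,0.2,0,0,0,0.3, 0,0,0,0,0,0,0.3, 0,0,0,0,0,0,0.3, 0,0,0,0,0,0,0.3, 0,0,0,0,0,0,0.3]' 40
python3 -m creep '[0,0,-1,0,0,0,0.3, 0,0,-2,0,0,0,0.3, 0,0,-3,0,0,0,0.3, 0,0,0,0,0,0,0.3]'
```

```text
time: 20.68
tcp_pos: [433.8, -71.1, 195.2]
orientation: [0.829, 0.549, 0.089, -0.056]
force: [-1.5, -1.1, 3.6]
gripper_width: 0.536
gripper_force: 40.0
time: 21.02
tcp_pos: [429.7, -83.2, 256.7]
orientation: [0.829, 0.549, 0.091, -0.053]
force: [2.2, -0.2, -3.6]
gripper_width: 0.541
gripper_force: 40.0
```

```bash
python3 -m creep '[2.07,0,0.12,0,-0.12,0,0.3, 2.07,0,0.12,0,-0.12,0,0.3, 2.07,0,0.12,0,-0.12,0,0.3, 2.07,0,0.12,0,-0.12,0,0.3, 2.07,0,0.12,0,-0.12,0,0.3]'
python3 - <<'E'
from h import *
print(r.state()['qpos'].round(2))
s=r.state();M=R.from_quat(s['orientation']).as_matrix();print('G',(s['tcp_pos']+172*M[:,2]).round(1),'z',M[:,2].round(2))
E
```

```text
time: 21.43
tcp_pos: [466.5, 8.2, 245.3]
orientation: [0.82, 0.543, -0.15, 0.101]
force: [-1.6, -0.1, -4.5]
gripper_width: 0.537
gripper_force: 40.0
[ 0.09  0.37  1.99 -0.39  1.    0.74]
G [443.  -48.5  84.6] z [-0.14 -0.33 -0.93]
```

```bash
python3 -m creep '[2.07,0,0.12,0,-0.12,0,0.3, 2.07,0,0.12,0,-0.12,0,0.3, 2.07,0,0.12,0,-0.12,0,0.3, 2.07,0,0.12,0,-0.12,0,0.3, 2.07,0,0.12,0,-0.12,0,0.3, 2.07,0,0.12,0,-0.12,0,0.3, 0,0,0,0,0,0,0.3]'
python3 - <<'E'
from h import *
print(r.state()['qpos'].round(2))
s=r.state();M=R.from_quat(s['orientation']).as_matrix();print('G',(s['tcp_pos']+172*M[:,2]).round(1),'z',M[:,2].round(2),'tilt',np.degrees(np.arccos(-M[2,2])).round(1), 'y',M[:,1].round(3))
E
```

```text
time: 22.02
tcp_pos: [502.2, 93.9, 159.4]
orientation: [0.713, 0.476, -0.431, 0.283]
force: [1.2, 0.4, -4.6]
gripper_width: 0.541
gripper_force: 40.0
[ 0.35  0.71  1.86 -0.71  1.51  1.15]
G [442.9 -46.1  78.8] z [-0.34 -0.81 -0.47] tilt 62.1 y [ 0.922 -0.387 -0.007]
```

```bash
python3 -m creep '[2.07,0,0.12,0,-0.12,0,0.3, 0.7,0,0.27,0,0,0,0.3, 0.7,0,0.27,0,0,0,0.3, 0,0,0,0,0,0,0.3]'
python3 - <<'E'
from h import *
s=r.state();M=R.from_quat(s['orientation']).as_matrix();print('G',(s['tcp_pos']+172*M[:,2]).round(1),'C',(s['tcp_pos']+181*M[:,2]).round(1),'tilt',np.degrees(np.arccos(-M[2,2])).round(1))
c=cam('scene');save('s2.png',c[0]);u,v=proj(c,[[440,-54,40]])[0].astype(int);print(u,v)
im=c[0][v-60:v+60,u-80:u+80];save('s3.png',cv2.resize(im,None,fx=5,fy=5))
E
```

```text
time: 22.35
tcp_pos: [505.1, 99.0, 130.7]
orientation: [0.689, 0.457, -0.47, 0.31]
force: [-0.6, -0.9, -3.0]
gripper_width: 0.54
gripper_force: 40.0
G [442.5 -48.4  67.8] C [439.2 -56.1  64.5] tilt 68.6
227 169
```

View pics/s3.png

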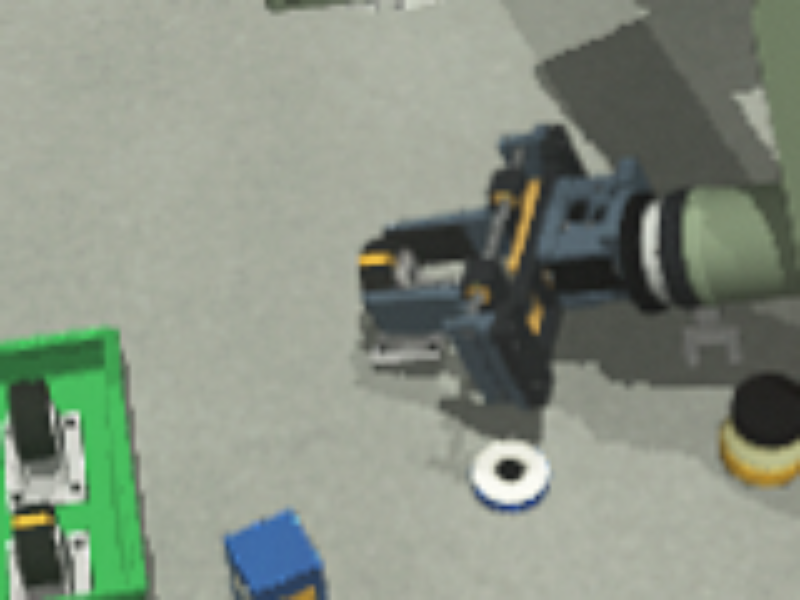

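s3 shows a held wheel-up at (390,300), plate below, just above the bench, with b standing in the green bin behind its stock castor. I'll lower a until its edge touches.

```bash
python3 -m creep '[0.5,0,0.19,0,0,0,0.3, 0.45,0,0.17,0,0,0,0.3,0,0,0,0,0,0,0.3]'|grep -E 'tcp_p|force:'
python3 -m creep '[0.2,0,0.08,0,0,0,0.3, 0,0,0,0,0,0,0.3]'|grep -E 'tcp_p|force:'
```

```text
tcp_pos: [505.4, 99.3, 121.2]
force: [0.0, 0.1, -4.3]
gripper_force: 40.0
tcp_pos: [505.4, 99.6, 119.0]
force: [-0.2, 0.0, -4.0]
gripper_force: 40.0
```

```bash
python3 -m creep '[0.14,0,0.05,0,0,0,0.3, 0,0,0,0,0,0,0.3]'|grep -E 'tcp_p|force:'
```

```text
tcp_pos: [505.5, 99.7, 117.4]
force: [0.6, -0.3, -5.1]
gripper_force: 40.0
```

```bash
python3 -m creep '[0.14,0,0.05,0,0,0,0.3, 0,0,0,0,0,0,0.3]'|grep -E 'tcp_p|force:'
python3 -m creep '[0.1,0,0.04,0,0,0,0.3, 0,0,0,0,0,0,0.3]'|grep -E 'tcp_p|force:'
```

```text
tcp_pos: [505.5, 99.8, 115.8]
force: [0.3, -0.6, -3.6]
gripper_force: 40.0
tcp_pos: [505.4, 99.7, 114.9]
force: [-0.0, -0.6, -3.9]
gripper_force: 40.0
```

```bash
python3 -m creep '[0.14,0,0.05,0,0,0,0.3, 0,0,0,0,0,0,0.3]'|grep -E 'tcp_p|force:'
python3 -m creep '[0.1,0,0.04,0,0,0,0.3, 0,0,0,0,0,0,0.3]'|grep -E 'tcp_p|force:'
```

```text
tcp_pos: [505.2, 99.8, 114.0]
force: [-0.4, 2.6, 1.9]
gripper_force: 40.0
tcp_pos: [505.1, 99.8, 113.5]
force: [-1.2, 4.2, 7.5]
gripper_force: 40.0
```

```bash
python3 -m creep '[0,0,0,0,0,0,0.85, 0,0,0,0,0,0,0.85, 0,0,0,0,0,0,0.85, 0,0,-2,0,0,0,0.85, 0,0,-3,0,0,0,0.85, -0.8,0,-3.5,0,0,0,0.85, -2.8,0,-2,0,0,0,0.85, -2.8,0,-1,0,0,0,0.85, -2.8,0,-1,0,0,0,0.85]'
python3 - <<'E'
from h import *
plan([530,-92,330],18,down(67.3))
P=cloud(cam('top'));h=P[...,2];near=np.hypot(P[...,0]-440,P[...,1]+53)<60
Q=P[near&(h>60)&(h<80)];print(len(Q),Q.mean(0).round(1),Q.max(0));w,V=np.linalg.eigh(np.cov(Q[:,:2].T));print(np.degrees(np.arctan2(V[1,1],V[0,1])))
E
```

```text
time: 24.4
tcp_pos: [538.1, 177.1, 244.4]
orientation: [0.687, 0.456, -0.471, 0.313]
force: [0.5, -0.3, 0.8]
gripper_width: 0.851
gripper_force: 0.0
 18 x [-1.539 -0.745  0.656] [-0.0519  0.0518 -0.0758] step 18.3 mm 6.04 deg
140 [444.9 -41.4  67.6] [465.55661112 -25.80783816  75.41147615]
157.53390529738846
```

a now stands, with its wheel top at about 70 mm at (445,-41) and its roll axis at 157°.

```bash
python3 -m creep '[-1.54,-0.74,0.66,-0.052,0.052,-0.076,0, -1.54,-0.74,0.66,-0.052,0.052,-0.076,0, -1.54,-0.74,0.66,-0.052,0.052,-0.076,0, -1.54,-0.74,0.66,-0.052,0.052,-0.076,0, -1.54,-0.74,0.66,-0.052,0.052,-0.076,0, -1.54,-0.74,0.66,-0.052,0.052,-0.076,0, -1.54,-0.74,0.66,-0.052,0.052,-0.076,0, -1.54,-0.74,0.66,-0.052,0.052,-0.076,0, -1.54,-0.74,0.66,-0.052,0.052,-0.076,0]'
python3 -m creep '[-1.54,-0.74,0.66,-0.052,0.052,-0.076,0, -1.54,-0.74,0.66,-0.052,0.052,-0.076,0, -1.54,-0.74,0.66,-0.052,0.052,-0.076,0, -1.54,-0.74,0.66,-0.052,0.052,-0.076,0, -1.54,-0.74,0.66,-0.052,0.052,-0.076,0, -1.54,-0.74,0.66,-0.052,0.052,-0.076,0, -1.54,-0.74,0.66,-0.052,0.052,-0.076,0, -1.54,-0.74,0.66,-0.052,0.052,-0.076,0, -1.54,-0.74,0.66,-0.052,0.052,-0.076,0, 0,0,0,0,0,0,0]'
cat > meas.py <<'E'
from h import *
c=cam('wrist');P=cloud(c);h=P[...,2];near=np.hypot(P[...,0]-445,P[...,1]+41)<40
Q=P[near&(h>62)&(h<76)];rc=cv2.minAreaRect(Q[:,:2].astype(np.float32));w,V=np.linalg.eigh(np.cov(Q[:,:2].T));a=np.degrees(np.arctan2(V[1,1],V[0,1]))
print(len(Q),np.array(rc[0]),rc,a,Q[:,2].max())
hsv=cv2.cvtColor(c[0],cv2.COLOR_RGB2HSV);m=(cv2.inRange(hsv,(20,150,110),(35,255,255))>0)&near;print('dab',m.sum(),P[m].mean(0).round(1))
E
python3 meas.py
```

```text
time: 25.2
tcp_pos: [478.0, 56.4, 330.2]
orientation: [0.495, 0.81, -0.262, 0.174]
force: [-0.6, 0.8, -0.3]
gripper_width: 0.221
gripper_force: 0.0
time: 26.03
tcp_pos: [531.8, -95.7, 326.5]
orientation: [0.197, 0.98, 0.002, -0.002]
force: [0.1, -0.5, -0.4]
gripper_width: 0.004
gripper_force: 0.0
1514 [445.0604248  -40.52423096] ((445.0604248046875, -40.52423095703125), (22.755483627319336, 37.566253662109375), 67.46739196777344) 156.20983268799472 71.53696841471077
dab 261 [452.  -43.9  71.9]
```

```bash
python3 - <<'E'
from h import *
plan([445-15.7,-40.6+6.6,264],4,down(67))
E
```

```text
4 x [2.923 0.402 1.578] [ 0.0005 -0.0013  0.0006] step 33.5 mm 0.09 deg
```

```bash
python3 -m creep '[2.92,0.4,1.0,0,0,0,0, 2.92,0.4,1.0,0,0,0,0, 2.92,0.4,1.0,0,0,0,0, 2.92,0.4,1.3,0,0,0,0, 0,0,1.9,0,0,0,0, 0,0,0,0,0,0,0]'|grep -E 'tcp_p|force:'
python3 -m creep '[0,0,0.2,0,0,0,0, 0,0,0,0,0,0,0]'|grep -E 'tcp_p|force:'
python3 -m creep '[0,0,0.1,0,0,0,0]'|grep -E 'tcp_p|force:'
```

```text
tcp_pos: [425.5, -31.5, 264.2]
force: [-0.4, 0.6, 0.4]
gripper_force: 0.0
tcp_pos: [429.5, -32.8, 264.9]
force: [0.4, 0.3, -0.8]
gripper_force: 0.0
tcp_pos: [429.8, -33.0, 264.2]
force: [0.0, -0.6, 0.6]
gripper_force: 0.0
```

```bash
python3 -m creep '[0,0,0.2,0,0,0,0, 0,0,0,0,0,0,0]'|grep -E 'tcp_p|force:'
python3 -m creep '[0,0,0.1,0,0,0,0]'|grep -E 'tcp_p|force:'
python3 -m creep '[0,0,0.1,0,0,0,0]'|grep -E 'tcp_p|force:'
```

```text
tcp_pos: [429.2, -33.2, 261.4]
force: [-0.2, 0.3, -0.6]
gripper_force: 0.0
tcp_pos: [429.2, -33.2, 260.6]
force: [-2.2, -0.2, 8.6]
gripper_force: 4.8
tcp_pos: [429.4, -33.2, 260.4]
force: [-4.8, 0.0, 18.2]
gripper_force: 9.2
```

```bash
python3 -m creep '[-1,0,-0.05,0,0,0,0, -1,0,0,0,0,0,0, -1,0,0,0,0,0,0, -1,0,0,0,0,0,0, -1,0,0,0,0,0,0, -3,0,-1.5,0,0,0,0, -4,0,-1,0,0,0,0]'|grep -E 'tcp_p|force:'
python3 look.py 445 -40.6 60 10 a1.png;python3 meas.py
```

```text
tcp_pos: [538.8, -79.0, 284.3]
force: [1.2, -0.1, 0.1]
gripper_force: 0.0
(np.int64(253), np.int64(59)) (0, 0, 0) (np.int64(251), np.int64(35)) (0, 0, 0) (np.int64(251), np.int64(42)) (0, 0, 0) (np.int64(252), np.int64(49)) (0, 0, 0) (np.int64(253), np.int64(54)) (0, 0, 0) (np.int64(253), np.int64(57)) (0, 0, 0) (np.int64(253), np.int64(58)) (0, 0, 0) (np.int64(253), np.int64(58)) (0, 0, 0) (np.int64(253), np.int64(58)) (0, 0, 0) (np.int64(253), np.int64(58)) (0, 0, 0) 28.25
2247 [445.11035156 -40.68287659] ((445.1103515625, -40.68287658691406), (22.190704345703125, 37.319034576416016), 66.69178771972656) 156.21192266089471 71.37795352955027
dab 2 [465.5 -47.1 264.3]
```

```bash
python3 look.py 445 -40.6 60 16 a2.png
```

```text
(np.int64(253), np.int64(57)) (0, 0, 0) (np.int64(253), np.int64(57)) (0, 0, 0) (np.int64(253), np.int64(56)) (0, 0, 0) (np.int64(253), np.int64(56)) (0, 0, 0) (np.int64(253), np.int64(56)) (0, 0, 0) (np.int64(253), np.int64(56)) (0, 0, 0) (np.int64(253), np.int64(56)) (0, 0, 0) (np.int64(253), np.int64(56)) (0, 0, 0) (np.int64(253), np.int64(56)) (0, 0, 0) (np.int64(253), np.int64(56)) (0, 0, 0) (np.int64(253), np.int64(56)) (0, 0, 0) (np.int64(253), np.int64(56)) (0, 0, 0) (np.int64(253), np.int64(56)) (0, 0, 0) (np.int64(253), np.int64(56)) (0, 0, 0) (np.int64(253), np.int64(56)) (0, 0, 0) (np.int64(253), np.int64(56)) (0, 0, 0) 29.1
```

```bash
python3 -m creep '[2.95,0,0,0,0,0,0, 2.95,0,0,0,0,0,0, 2.95,0,0,0,0,0,0, 2.95,0,0,0,0,0,0, 0,0,1,0,0,0,0, 0,0,1,0,0,0,0, 0,0,0,0,0,0,0]'|grep -E 'tcp_p|force:'
cat > sc.py <<'E'
from h import *
import sys
for k in range(int(sys.argv[1])):
    c=cam('scene');hsv=cv2.cvtColor(c[0],cv2.COLOR_RGB2HSV);P=cloud(c)
    near=np.hypot(P[...,0]-445,P[...,1]+40.6)<42
    m=(cv2.inRange(hsv,(18,110,80),(38,255,255))>0)&near&(P[...,2]<76)
    print(m.sum(),P[m].mean(0).round(1) if m.any() else '',end=' ')
print(r.state()['time'])
E
python3 sc.py 2
```

```text
tcp_pos: [429.7, -33.5, 263.8]
force: [-0.2, 0.2, -0.3]
gripper_force: 0.0
9 [466.1 -55.5  40.1] 8 [466.2 -54.7  40.4] 29.7833
```

The dab sits at (466,-55,40), on the wheel's front. It turned about 1.45 rad with the fingertip and stopped at once, so a binds. A second stroke will make sure of the quarter turn.

```bash
python3 -m creep '[0,0,0.2,0,0,0,0, 0,0,0.15,0,0,0,0, 0,0,0,0,0,0,0]'|grep -E 'tcp_p|force:'
```

```text
tcp_pos: [430.9, -33.8, 261.2]
force: [-0.1, 0.0, -0.4]
gripper_force: 0.0
```

```bash
python3 -m creep '[0,0,0.05,0,0,0,0]'|grep -E 'tcp_p|force:'
```

```text
tcp_pos: [430.9, -33.8, 260.9]
force: [-2.0, 0.8, 4.3]
gripper_force: 2.4
```

```bash
python3 -m creep '[-1,0,0.05,0,0,0,0, -1,0,0,0,0,0,0, -1,0,0,0,0,0,0, -1,0,0,0,0,0,0, -1,0,0,0,0,0,0, -3,0,-1.5,0,0,0,0, -4,0,-1,0,0,0,0]'|grep -E 'tcp_p|force:'
python3 look.py 445 -40.6 60 14 a3.png;python3 sc.py 1; python3 - <<'E'
from h import *
plan([445.1,-40.6,285],3,down(66.5))
s=r.state();s['tcp_pos']=np.array([445.,-40.6,313]);s['orientation']=R.from_matrix(down(66.5)).as_quat()
plan([500,350,313],13,down(90),'bin',s)
P=cloud(cam('top'));c=cam('top');hsv=cv2.cvtColor(c[0],cv2.COLOR_RGB2HSV);m=(cv2.inRange(hsv,(0,170,80),(6,255,255))>0)&(P[...,1]>250)&(P[...,0]<700)
Q=P[m];Q=Q[Q[:,2]<90];print('red',np.percentile(Q,[1,99],axis=0).round())
Q=P[(P[...,2]>30)&(P[...,2]<72)&(hsv[...,1]<90)&(abs(P[...,1]-350)<55)&(abs(P[...,0]-570)<80)];print('old',len(Q),Q.mean(0).round(),Q.min(0).round(),Q.max(0).round())
E
```

```text
tcp_pos: [540.9, -79.8, 284.8]
force: [0.8, 0.3, 1.0]
gripper_force: 0.0
(np.int64(253), np.int64(55)) (0, 0, 0) (np.int64(251), np.int64(31)) (0, 0, 0) (np.int64(251), np.int64(38)) (0, 0, 0) (np.int64(252), np.int64(46)) (0, 0, 0) (np.int64(253), np.int64(51)) (0, 0, 0) (np.int64(253), np.int64(53)) (0, 0, 0) (np.int64(253), np.int64(54)) (0, 0, 0) (np.int64(253), np.int64(55)) (0, 0, 0) (np.int64(253), np.int64(55)) (0, 0, 0) (np.int64(253), np.int64(54)) (0, 0, 0) (np.int64(253), np.int64(54)) (0, 0, 0) (np.int64(253), np.int64(54)) (0, 0, 0) (np.int64(253), np.int64(53)) (0, 0, 0) (np.int64(253), np.int64(53)) (0, 0, 0) 31.4
0  31.45
 3 x [ 3.464e+00 -4.300e-02  3.000e-03] [ 0.0011 -0.0013  0.0053] step 34.6 mm 0.32 deg
bin 13 x [0.247 3.045 0.   ] [ 0.      0.     -0.0316] step 30.6 mm 1.81 deg
red [[439. 279.  -1.]
 [647. 420.  79.]]
old 118 [600. 334.  50.] [582. 324.  32.] [622. 349.  62.]
```

```bash
python3 -m creep '[3.46,-0.04,0,0,0,0.005,0.55, 3.46,-0.04,0,0,0,0.005,0.55, 3.46,-0.04,0,0,0,0.005,0.55, 0,0,0,0,0,0,0.55, 0,0,2.5,0,0,0,0.55, 0,0,2.5,0,0,0,0.55, 0,0,2.4,0,0,0,0.55, 0,0,0.1,0,0,0,0.1, 0,0,0,0,0,0,0.1, 0,0,0,0,0,0,0.1]' 30
python3 -m creep '[0,0,0,0,0,0,0.1, 0,0,0,0,0,0,0.1]'
```

```text
time: 32.38
tcp_pos: [445.9, -40.6, 210.9]
orientation: [0.203, 0.979, 0.002, -0.001]
force: [-0.7, -0.6, 0.1]
gripper_width: 0.327
gripper_force: 0.4
time: 32.55
tcp_pos: [445.7, -40.4, 211.1]
orientation: [0.203, 0.979, 0.002, -0.001]
force: [0.1, -0.5, -1.6]
gripper_width: 0.305
gripper_force: 30.0
```

```bash
python3 -m creep '[0,0,-3.5,0,0,0,0.1, 0,0,-3.5,0,0,0,0.1, 0,0,-3.5,0,0,0,0.1, 0.25,3.04,0,0,0,-0.0316,0.1, 0.25,3.04,0,0,0,-0.0316,0.1, 0.25,3.04,0,0,0,-0.0316,0.1, 0.25,3.04,0,0,0,-0.0316,0.1, 0.25,3.04,0,0,0,-0.0316,0.1, 0.25,3.04,0,0,0,-0.0316,0.1, 0.25,3.04,0,0,0,-0.0316,0.1]'|grep -E 'tcp_p|grip'
python3 -m creep '[0.25,3.04,0,0,0,-0.0316,0.1, 0.25,3.04,0,0,0,-0.0316,0.1, 0.25,3.04,0,0,0,-0.0316,0.1, 0.25,3.04,0,0,0,-0.0316,0.1, 0.25,3.04,0,0,0,-0.0316,0.1, 0.25,3.04,0,0,0,-0.0316,0.1, 0,0,0,0,0,0,0.1, 0,0,0,0,0,0,0.1]'|grep -E 'tcp_p|grip|orien'
python3 -c "
from h import *
plan([498,350,225],4,down(90))"
```

```text
tcp_pos: [494.4, 168.0, 316.5]
gripper_width: 0.307
gripper_force: 30.0
tcp_pos: [499.0, 350.5, 316.8]
orientation: [-0.002, 1.0, 0.002, -0.001]
gripper_width: 0.306
gripper_force: 30.0
 4 x [ 0.02  -0.018  2.295] [ 0.0011 -0.0006  0.001 ] step 23.0 mm 0.09 deg
```

Target TCP height at contact is 215 mm.

```bash
python3 -m creep '[0,0,2.3,0,0,0,0.1, 0,0,2.3,0,0,0,0.1, 0,0,2.3,0,0,0,0.1, 0,0,2.2,0,0,0,0.1, 0,0,0.4,0,0,0,0.1, 0,0,0.3,0,0,0,0.1, 0,0,0.1,0,0,0,0.1, 0,0,0,0,0,0,0.1]'|grep -E 'tcp_p|force:'
python3 -m creep '[0,0,0.1,0,0,0,0.1,0,0,0,0,0,0,0.1]'|grep -E 'tcp_p|force:'
python3 -m creep '[0,0,0.1,0,0,0,0.1,0,0,0,0,0,0,0.1]'|grep -E 'tcp_p|force:'
```

```text
tcp_pos: [499.8, 349.5, 219.2]
force: [-0.6, 0.2, -4.0]
gripper_force: 30.0
tcp_pos: [499.6, 349.8, 218.0]
force: [0.5, -0.6, -2.6]
gripper_force: 30.0
tcp_pos: [499.3, 349.7, 216.3]
force: [0.3, 0.0, -3.9]
gripper_force: 30.0
```

```bash
python3 -m creep '[0,0,0.1,0,0,0,0.1,0,0,0,0,0,0,0.1]'|grep -E 'tcp_p|force:'
python3 -m creep '[0,0,0.1,0,0,0,0.1,0,0,0,0,0,0,0.1]'|grep -E 'tcp_p|force:'
```

```text
tcp_pos: [499.3, 349.8, 215.2]
force: [0.2, -0.2, -1.6]
gripper_force: 30.0
tcp_pos: [499.3, 349.8, 215.1]
force: [-1.3, -0.5, 4.2]
gripper_force: 30.0
```

Down on the floor. Next I'll release, lift clear, and check everything from the fixed cameras.

```bash
python3 -m creep '[0,0,0,0,0,0,0.5, 0,0,0,0,0,0,0.5, 0,0,-1,0,0,0,0.5, 0,0,-3.5,0,0,0,0.5, 0,0,-3.5,0,0,0,0.5, 0,0,-3.5,0,0,0,0.5, 0,-4,-3,0,0,0,0.5, 0,-4,-3,0,0,0,0.5, 0,-4,0,0,0,0,0.5, 0,-4,0,0,0,0,0.5]'|grep tcp_p
python3 -m creep '[0,-4,0,0,0,0,0.5, 0,-4,0,0,0,0,0.5, 0,-4,0,0,0,0,0.5, 0,0,0,0,0,0,0.5, 0,0,0,0,0,0,0.5]'|grep -E 'tcp_p|force:|time'
python3 - <<'E'
from h import *
P=cloud(cam('top'));h=P[...,2]
for n,x,y,lo,t in(('a',499,350,62,80),('b',498,-294,64,80),('c',497,-389,50,66),('sl',593,-298,64,80),('ss',600,-387,52,66),('rej',600,330,50,66),('lamp',629,-159,50,66),('tape',566,-4,6,20),('jar',574,158,48,62)):
    Q=P[(np.hypot(P[...,0]-x,P[...,1]-y)<30)&(h>lo)&(h<t)];print(n,len(Q),Q.mean(0).round(1),Q[:,2].max().round(1))
E
```

```text
tcp_pos: [499.8, 201.2, 381.0]
time: 36.63
tcp_pos: [500.0, 80.5, 378.5]
force: [0.3, -0.1, 0.5]
gripper_force: 0.0
a 156 [498.3 347.6  70.1] 78.3
b 152 [ 498.7 -293.4   70.7] 79.0
c 130 [ 496.8 -388.6   56.6] 64.2
sl 147 [ 592.3 -295.8   71.3] 79.2
ss 109 [ 599.4 -391.9   57.8] 64.5
rej 115 [600.9 338.4  57.4] 64.4
lamp 311 [ 629.4 -159.6   59.8] 65.6
tape 205 [569.6  -6.8  13.1] 19.0
jar 46 [593.1 162.1  54.9] 58.9
```

```bash
python3 -c "
from bench import r
print(r.close_job())"
```

```text
the job is handed in; nothing more can be done
None
```

The job is handed in at 36.6 s: castors b and c coasted freely and stand in the green bin's large and small rows, and castor a was stood up, found binding and set in the red bin.

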